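# Rack a parts case on the sloping bench stand

### The job

Slide the parts case along the bench and up the sloping stand, between its side guides, until its lower edge drops behind the stop lip and it stays lying flat on the slope when you let go. The head stop comes right after the drop and both are clamped in a new place each day, so feel your way: do not lift the case clear or press hard on it, or the tiny watch parts inside will jump between compartments. Leave the other things on the bench where they are.

Things in the scene. Friction and masses are not known exactly. Their poses are not given: they have to be found in the camera images.
- case: closed watch-parts case to be pushed: plain box 150 long (x) x 110 wide (y) x 36 mm high, grey tray with compartments under a flat clear lid, smooth, loose, 0.5 to 0.85 kg; too wide to grip. Origin: centre of its underside, z up. Starts flat on the bench before the stand's foot, its x within 0.2 rad of the uphill direction, up to 25 mm off the stand's axis
- case_tail (a point): middle of the bottom edge of the case's end away from the stand (75 mm along -x of the case, underside level): the end to push on, and the edge that must drop behind the lip. Pushing it steadily takes about 2 to 10 N, on the bench and on the slope
- case_nose (a point): middle of the bottom edge of the case's leading end (75 mm along +x of the case, underside level)
- deck: sloping aluminium sheet of the fixed stand, 290 x 126 mm. Origin: middle of its low front edge (the foot), at bench height; x up the slope (13 degrees), y across, z square out of the sliding surface (z = 0). Slick (friction 0.13 to 0.19): a case let go on it slides back. A steel cradle (stop lip and head stop, one rigid part) is clamped across it, see deck_top
- deck_guides (a point): point on the deck's surface and centre line, 35 mm up from the foot, where the straight part of the two side guides begins: walls 14 mm high, 4 mm thick, inner faces 59 mm either side of the centre line up to the top; from here down to the foot they flare out to about 72 mm either side
- deck_top (a point): middle of the deck's upper edge (290 mm up). The cradle's place is not measured: see or feel it. Its lip is a bar 7 mm high, downhill face slanted (24 degrees to the deck), uphill face square, this face 70 to 120 mm up from the foot. Its head stop, 20 mm high, rubber-faced, is 158 mm beyond that face: once the tail has dropped 7 mm the case has 8 mm of play. The cradle stays put
- dome: bystander: clear glass dust dome with a knob, 76 mm across, 66 mm high, origin under its centre
- holder: bystander: round steel and brass movement holder, 48 mm across, 25 mm high, origin under its centre
- jar: bystander: small glass jar with a dark cap, 52 mm across, 50 mm high, origin under its centre
There are look-alikes about, which are no part of the job. What is meant by the case is not green or pink, and is the larger of those in its own colour.

How it is judged:
By the outcome, as a careful person would: the job done as asked, in the order asked, and still so for the second after the job is handed in, with the robot touching nothing.
It also fails if it takes over 58 s, if anything falls off the work surface, if the arm or the gripper's body presses on something with over 40 N, if the wrist force passes 120 N, or if a joint passes its speed limit or range.

### The arm

A 7-joint arm with a two-finger parallel gripper is mounted at the origin on the work surface. World frame = base frame: x ahead of the robot, y to its left, z up, the work surface at z = 0. Lengths are in m, angles in rad, forces in N, time in s.
With the tool pointing down it reaches from about 0.425 to 0.95 m from the base axis. Payload 4.7 kg.
Tool frame: the origin (TCP) lies on the centre line of the jaws, within the pads' length; the fingertips stand robot.nose_length ahead of it and the grasp point (between the pads) lies 8 mm behind it (robot.nose_length is the distance from the TCP to the fingertips, in m); z points along the fingers, y is the line along which they close (so a half turn about z gives the same grasp; the last joint's range is limited). The gripper opens to 85 mm and grips with 20 to 120 N. Pads are 22 mm wide; open, the fingers measure 114 mm over their backs; the gripper's body (76 mm by 85 mm) begins 54 mm behind the grasp point. The pads swing forward as they close: fully open they stand 13 mm farther back than shut.
Start: joints at [1.187, 0.469, -0.049, 1.532, 0.024, 1.141, -0.082], TCP at [0.235, -0.633, 0.242] pointing down, gripper open.
Joint ranges: [-2.59, 2.59], [-0.33, 1.99], [-1.39, 1.29], [0.1, 2.45], [-1.04, 4.18], [0.21, 1.99], [-2.66, 2.66]. Speed limits (rad/s): [2.57, 2.57, 3.14, 3.14, 3.14, 3.14, 3.14].

### API

Orientations are given as [roll, pitch, yaw] about the fixed x, y, z axes, in that order (R = Rz(yaw) Ry(pitch) Rx(roll)).
In Python, from plant import robot gives the robot as it stands. Calls block until the motion is done:
- robot.goto(position, orientation): joint-space move of the TCP to a pose.
- robot.move_straight(position, vel=0.15, attitude=None, contact_N=None): straight line of the TCP; attitude=None keeps the orientation; vel is the mean speed in m/s. With contact_N (N) it stops when the force on the tool has changed by that much, and returns True; else False.
- robot.move_joints(angles): joint-space move.
- robot.grip(opening, strength=None): opening from 0.0 (shut) to 1.0 (fully open); strength is the grip in N (None keeps the last); returns when the fingers have stopped.
- robot.sleep(seconds).
- robot.inverse_kinematics(position, orientation): joint angles nearest the present ones, or None.
- robot.sense(): the state.
- robot.grab_frame(name): name is "side" or "top"; returns a dict with "image" (420x560x3 uint8, red, green, blue), "range_z" (420x560 float32, m along the optical axis (not along the pixel's ray), 0 where there is no reading), "fx", "fy", "cx", "cy" (pixels), "R" (3x3) and "t" (3): a world point X has camera coordinates R X + t. Camera axes: x right, y down, z forward; pixel columns grow to the right and rows downward; lengths in m; the calibration is good to about 2 mm. A picture is of the moment at which its call begins.
A pose or a line that the arm cannot do raises robot.IKError and nothing moves.
- robot.close_job(): hands the job in; it is judged then, once.
The state is a dict: "t": time; "joint_pos": joint angles; "joint_velocities": joint speeds; "effort": joint torques, N m; "tcp_pos": TCP position; "tcp_rot": TCP orientation; "wrist_force": force on the tool from outside, world axes, zero at the start; "torque": the same for the moment, N m; "opening": opening from 0.0 (shut) to 1.0 (fully open); "gripper_force": force on a finger pad.
Only numpy, scipy, OpenCV 4.12 (cv2) and the standard library are available. Lean on these libraries where they do the work, as an engineer would, in place of code of your own. Each camera call takes 0.05 s, during which the arm holds its last target. There are 200 camera calls.

## Working session

There is one attempt and no reset: what is moved stays moved. The work goes in short steps, each a Python script; the robot and the scene stay as the last script left them, time stands still between calls to the robot, and variables do not carry over. Pictures are saved under pics/ and viewed, at most 10 in all, crops included, and the job is handed in when it is done.

```bash
mkdir -p pics; ls
python3 - <<'E'
from plant import robot
import cv2,numpy as np
fs=[robot.grab_frame(n) for n in("top","side")]
for n,f in zip(("top","side"),fs):
    cv2.imwrite(f"pics/{n}0.png",f["image"][:,:,::-1]); np.savez(f"{n}0.npz",**f)
    print(n,f["fx"],f["cx"],f["cy"],f["R"].round(3).tolist(),f["t"])
print(robot.nose_length,robot.sense())
E
```

```text
pics
top 429.8960465332113 279.8682178818562 213.36678635594535 [[0.022, -0.999, 0.028], [-0.997, -0.024, -0.071], [0.071, -0.026, -0.997]] [-0.08223626  0.57063605  1.0640681 ]
side 384.37626810229887 274.0882351027638 203.00789969460388 [[0.922, -0.386, 0.007], [-0.264, -0.643, -0.719], [0.282, 0.661, -0.695]] [-0.56107216  0.14886834  0.72822036]
0.011 {'t': 0.1, 'joint_pos': array([ 1.18710088,  0.46940629, -0.0485942 ,  1.5335818 ,  0.02410997,
        1.14098736, -0.08228457]), 'joint_velocities': array([ 0.00154541, -0.00125927, -0.00013447, -0.00385354, -0.00196475,
        0.00183546,  0.00069196]), 'effort': array([ 1.76915968e-03, -5.11512780e+01, -4.65424417e-02, -2.38387549e+01,
        1.07768967e-02,  4.37692812e-03, -9.89466514e-06]), 'tcp_pos': array([ 0.23432923, -0.6324815 ,  0.24133256]), 'tcp_rot': array([-3.13979723e+00,  7.13790812e-05,  3.54843606e-01]), 'wrist_force': array([ 0.44137086,  0.24740612, -0.21853452]), 'torque': array([ 0.00453669, -0.01092727, -0.04850988]), 'gripper_force': 0.0, 'opening': 1.0004786141590611}
```

View pics/top0.png

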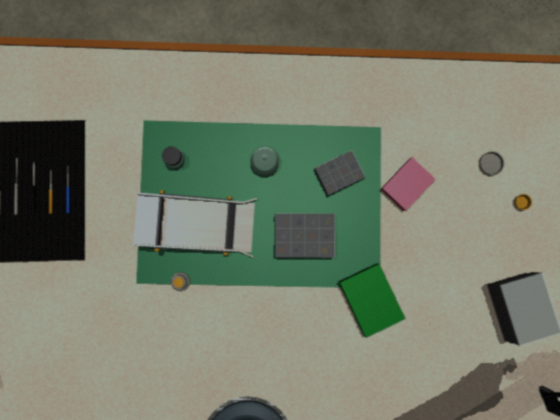

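View pics/side0.png

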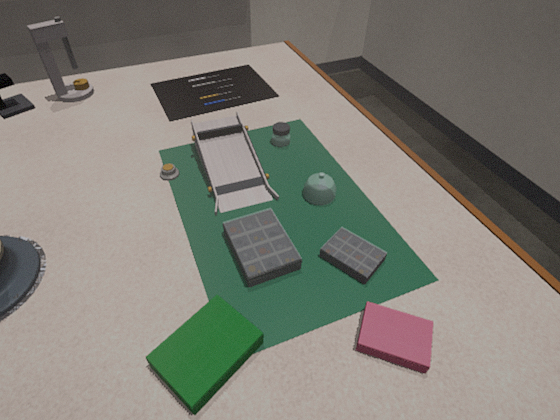

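The big grey compartment box (top px 305,236; side 262,245) is directly before the stand's foot. The small grey box (top 340,173) is the look-alike, and the green (372,300) and pink (408,184) boxes are ruled out by colour. The stand is at top x 135–255 with its foot at 255, the lip's dark bar is at about 231 and the head stop at about 160. Next I'll confirm this in a crop and measure.

```bash
cat > h.py <<'E'
import numpy as np
def cloud(f):
    z=np.asarray(f["range_z"],float); v,u=np.mgrid[:z.shape[0],:z.shape[1]]
    c=np.stack([(u-f["cx"])/f["fx"]*z,(v-f["cy"])/f["fy"]*z,z],-1)
    P=(c-f["t"])@np.asarray(f["R"]); P[z==0]=np.nan; return P
E
python3 - <<'E'
import numpy as np,cv2
from h import cloud
f=np.load("top0.npz");g=np.load("side0.npz")
P=cloud(f);Q=cloud(g)
cv2.imwrite("pics/crop.png",np.hstack([cv2.resize(f["image"][150:300,125:355],None,fx=2.4,fy=2.4,interpolation=2)[:400,:,::-1][:360], ])[:,:])
# case from each view
for n,A,im in(("top",P,f["image"]),("side",Q,g["image"])):
    a=A.reshape(-1,3);b=im.reshape(-1,3).astype(int)
    grey=(b.max(1)-b.min(1)<25)
    c0=P[236,305]
    m=(np.abs(a[:,0]-c0[0])<.1)&(np.abs(a[:,1]-c0[1])<.11)&(a[:,2]>.022)&(a[:,2]<.06)&grey
    q=a[m]
    r=cv2.minAreaRect(q[:,:2].astype(np.float32)); print(n,"case",r,len(q),np.percentile(q[:,2],[5,50,95]))
    for nm,(u,v) in dict(small=(340,173),dome=(264,160),jar=(173,157),holder=(180,282),foot=(248,228),mid=(200,225)).items():
        if n=="top": print(nm,A[v,u].round(4))
# lines along stand
for v in (212,224,236):
    print(v,[(u,*P[v,u].round(3)) for u in range(134,262,4)])
for u in (150,190,215,245,251):
    print(u,[(v,*P[v,u].round(3)) for v in range(190,258,2)])
E
```

```text
top case ((0.5192229747772217, -0.1317688375711441), (0.10996914654970169, 0.1478853076696396), 1.1927485466003418) 2656 [0.03197653 0.03519749 0.03849611]
small [ 0.6783 -0.2196  0.0269]
dome [ 0.7011 -0.0264  0.0541]
jar [0.7039 0.1986 0.0468]
holder [0.3965 0.1734 0.0285]
foot [0.5342 0.0108 0.0045]
mid [0.5381 0.1294 0.0278]
side case ((0.5219765305519104, -0.13490647077560425), (0.11002237349748611, 0.1518036276102066), 1.1708849668502808) 3470 [0.02953034 0.03605217 0.03779355]
212 [(134, np.float64(0.569), np.float64(0.303), np.float64(-0.002)), (138, np.float64(0.564), np.float64(0.273), np.float64(0.064)), (142, np.float64(0.565), np.float64(0.264), np.float64(0.063)), (146, np.float64(0.565), np.float64(0.256), np.float64(0.056)), (150, np.float64(0.566), np.float64(0.247), np.float64(0.055)), (154, np.float64(0.566), np.float64(0.237), np.float64(0.057)), (158, np.float64(0.565), np.float64(0.223), np.float64(0.071)), (162, np.float64(0.567), np.float64(0.22), np.float64(0.047)), (166, np.float64(0.567), np.float64(0.209), np.float64(0.05)), (170, np.float64(0.567), np.flo
[... 15702 characters left out ...]
36, np.float64(0.514), np.float64(0.003), np.float64(-0.003)), (238, np.float64(0.509), np.float64(0.003), np.float64(0.0)), (240, np.float64(0.504), np.float64(0.003), np.float64(0.0)), (242, np.float64(0.499), np.float64(0.003), np.float64(-0.002)), (244, np.float64(0.494), np.float64(0.002), np.float64(-0.001)), (246, np.float64(0.489), np.float64(0.002), np.float64(0.002)), (248, np.float64(0.483), np.float64(0.002), np.float64(0.0)), (250, np.float64(0.478), np.float64(0.002), np.float64(-0.001)), (252, np.float64(0.473), np.float64(0.002), np.float64(0.001)), (254, np.float64(0.468), np.float64(0.002), np.float64(-0.002)), (256, np.float64(0.463), np.float64(0.001), np.float64(0.011))]
```

View pics/crop.png

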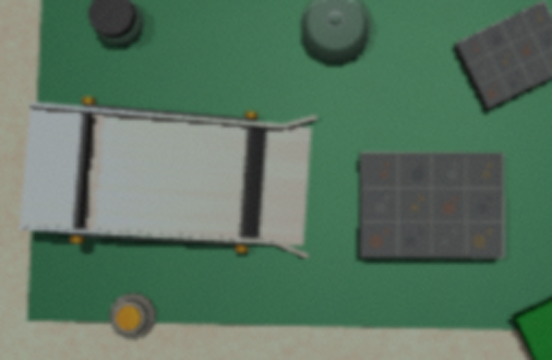

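The crop confirms it: the large grey compartment case lies before the stand's foot, with the dark lip bar and head stop both visible. Next is a fit of the stand's axis, slope and lip, and a check of the arm poses I plan to use.

```bash
cat >> h.py <<'E'
from scipy.spatial.transform import Rotation as Ro
def ori(head,tilt,push_axis_y=False,flip=False):
    """fingers point down, tips leading by tilt along heading; fingers spread across heading"""
    h=np.array([np.cos(head),np.sin(head),0]); z=np.array([0,0,-1])*np.cos(tilt)+h*np.sin(tilt)
    y=np.cross([0,0,1],h)*(-1 if flip else 1)
    return Ro.from_matrix(np.stack([np.cross(y,z),y,z],1)).as_euler("xyz"), z
E
python3 - <<'E'
import numpy as np
from h import *
from plant import robot
f=np.load("top0.npz");g=np.load("side0.npz")
for n,A in(("top",cloud(f).reshape(-1,3)),("side",cloud(g).reshape(-1,3))):
    A=A[np.isfinite(A).all(1)]
    A=A[(A[:,1]>.0)&(A[:,1]<.275)&(abs(A[:,0]-.54)<.085)]
    D=A[(abs(A[:,0]-.54)<.045)&(A[:,1]>.09)&(A[:,1]<.205)]
    for k in range(4):
        c=np.linalg.lstsq(np.c_[D[:,:2],np.ones(len(D))],D[:,2],rcond=None)[0]
        r=D[:,2]-np.c_[D[:,:2],np.ones(len(D))]@c; D=D[abs(r)<.006]
    sl=np.degrees(np.arctan(np.hypot(c[0],c[1])))
    r=A[:,2]-np.c_[A[:,:2],np.ones(len(A))]@c
    W=A[(r>.009)&(r<.018)&(A[:,1]>.06)&(A[:,1]<.27)]
    L=W[W[:,0]<.51];R=W[W[:,0]>.57]
    pl=np.polyfit(L[:,1],L[:,0],1);pr=np.polyfit(R[:,1],R[:,0],1)
    print(n,"plane",c.round(4),"slope",sl.round(2),"dir",np.degrees(np.arctan2(c[1],c[0])),"guides",pl,pr,len(L),len(R))
    x0=.54; yf=-(c[2]+c[0]*x0)/c[1]; print("foot y",yf)
    M=abs(A[:,0]-.54)<.04
    for lo in np.arange(.04,.1,.004):
        m=M&(A[:,1]>=lo)&(A[:,1]<lo+.004); print(round(lo+.002,3),round(np.median(r[m])*1000,1),end="; ")
    print()
    for lo in np.arange(.2,.25,.004):
        m=M&(A[:,1]>=lo)&(A[:,1]<lo+.004); print(round(lo+.002,3),round(np.median(r[m])*1000,1),end="; ")
    print()
for hd in (-.037,1.534):
  for fl in (0,1):
    for t in (0,.25,.4):
      o,_=ori(hd,t,flip=fl)
      P=[(.45,-.135,.02),(.43,-.135,.15)] if hd<1 else [(.53,-.25,.03),(.53,-.25,.15),(.535,-.0,.03),(.538,.09,.05)]
      print(hd,fl,t,[None if (q:=robot.inverse_kinematics(p,o)) is None else q.round(2).tolist() for p in P])
E
```

```text
top plane [ 0.0071  0.2292 -0.0038] slope 12.91 dir 88.2175972491967 guides [0.04896662 0.47350295] [0.04075155 0.59788082] 227 224
foot y -3.253823181793327e-05
0.042 -0.9; 0.046 0.4; 0.05 1.8; 0.054 4.3; 0.058 5.8; 0.062 7.1; 0.066 3.7; 0.07 -0.7; 0.074 0.4; 0.078 0.3; 0.082 -0.1; 0.086 0.4; 0.09 -0.4; 0.094 -0.5; 0.098 0.5; 
0.202 0.2; 0.206 0.2; 0.21 0.4; 0.214 -0.1; 0.218 3.3; 0.222 19.5; 0.226 19.6; 0.23 0.9; 0.234 -0.4; 0.238 0.8; 0.242 0.1; 0.246 -0.0; 0.25 0.1; 
side plane [ 0.0113  0.2302 -0.0048] slope 12.98 dir 87.18802575738209 guides [0.07232427 0.47422175] [-0.00389649  0.60698386] 212 217
foot y -0.0058759220337763545
0.042 0.4; 0.046 1.8; 0.05 3.4; 0.054 5.7; 0.058 6.9; 0.062 6.8; 0.066 1.6; 0.07 -0.1; 0.074 0.3; 0.078 -0.0; 0.082 -0.2; 0.086 0.2; 0.09 0.4; 0.094 -0.1; 0.098 0.1; 
0.202 -0.5; 0.206 0.0; 0.21 0.5; 0.214 12.9; 0.218 7.5; 0.222 19.9; 0.226 20.3; 0.23 nan; 0.234 nan; 0.238 nan; 0.242 nan; 0.246 1.2; 0.25 0.4; 
-0.037 0 0 [[0.67, 0.55, -0.58, 2.16, 0.55, 0.58, 1.22], [0.89, 0.32, -0.8, 2.11, 0.31, 0.83, 1.44]]
-0.037 0 0.25 [[0.76, 0.51, -0.64, 2.32, 1.05
[... 793 characters left out ...]
8, -1.19, 1.99, 0.81, 0.82, 2.25]]
1.534 0 0.4 [[0.46, 0.68, 0.11, 1.8, -0.52, 0.94, -2.25], [0.44, 0.53, 0.15, 1.74, -0.46, 1.14, -2.36], [0.2, 0.58, -0.08, 2.02, -0.59, 0.67, -2.56], [-0.43, 0.59, 0.52, 2.06, -1.0, 0.84, -2.36]]
1.534 1 0 [[0.67, 0.62, -0.41, 1.9, 0.37, 0.69, 0.01], [0.72, 0.46, -0.46, 1.82, 0.26, 0.91, 0.1], [0.33, 0.59, -0.53, 2.01, 0.47, 0.66, -0.54], [0.22, 0.59, -0.61, 1.98, 0.5, 0.73, -0.73]]
1.534 1 0.25 [[0.83, 0.69, -0.48, 1.82, 0.1, 0.79, 0.32], [0.85, 0.53, -0.51, 1.75, 0.02, 1.0, 0.34], [0.49, 0.62, -0.56, 2.01, 0.11, 0.59, -0.11], [0.35, 0.59, -0.6, 2.0, 0.14, 0.59, -0.31]]
1.534 1 0.4 [[0.9, 0.75, -0.52, 1.77, -0.02, 0.87, 0.46], [0.92, 0.59, -0.54, 1.71, -0.09, 1.08, 0.44], [0.59, 0.66, -0.6, 2.0, -0.08, 0.6, 0.12], [0.45, 0.62, -0.63, 2.01, -0.09, 0.56, -0.04]]
  return _methods._mean(a, axis=axis, dtype=dtype,
  ret = ret.dtype.type(ret / rcount)
```

```bash
cat >> h.py <<'E'
HD=np.pi/2-.039
def axis(y): return .538+.039*y
E
python3 - <<'E'
from plant import robot
from h import *
o,_=ori(HD-np.pi/2,0,flip=1)
robot.grip(.6)
robot.goto([.428,-.133,.12],o)
w0=robot.sense()["wrist_force"]
print(robot.move_straight([.428,-.133,.04],vel=.15))
print("bench",robot.move_straight([.428,-.133,-.004],vel=.02,contact_N=2.5)); s=robot.sense(); print(s["t"],s["tcp_pos"],s["wrist_force"]-w0)
z=s["tcp_pos"][2]+.010; zt=z
robot.move_straight([.428,-.133,z],vel=.05)
print("touch",robot.move_straight([.48,-.135,z],vel=.03,contact_N=1.5)); s=robot.sense(); print(s["t"],s["tcp_pos"],s["wrist_force"]-w0)
E
```

```text
False
bench True
4.6833 [ 0.42800047 -0.13298006  0.00778938] [-1.52387475  0.77198381  6.86208813]
touch True
6.0083 [ 0.45426796 -0.13387794  0.01746621] [ 0.06979207 -0.27763241  0.26076883]
```

Run:
```python
from plant import robot
from h import *
import cv2
s=robot.sense();p=s["tcp_pos"]
print(robot.move_straight([.467,p[1]-.0005,p[2]],vel=.03,contact_N=14)); s=robot.sense(); print(s["t"],s["tcp_pos"],s["wrist_force"])
robot.move_straight([.44,p[1]+.0005,p[2]],vel=.1)
robot.move_straight([.44,p[1],.11],vel=.2)
o,z=ori(HD,.25,flip=1)
robot.goto([axis(-.27),-.275,.10],o)
f=robot.grab_frame("top"); np.savez("top1.npz",**f)
A=cloud(f).reshape(-1,3);b=f["image"].reshape(-1,3).astype(int)
m=(abs(A[:,0]-.532)<.09)&(abs(A[:,1]+.133)<.11)&(A[:,2]>.022)&(A[:,2]<.06)&(b.max(1)-b.min(1)<25)
r=cv2.minAreaRect(A[m][:,:2].astype(np.float32));print(r,axis(r[0][1]),robot.sense()["t"])
cv2.imwrite("pics/top1.png",f["image"][:,:,::-1])
```

```text
False
6.625 [ 0.46765915 -0.13447158  0.01756304] [-0.44645973  0.46481379 -0.52067953]
((0.5321733355522156, -0.13439138233661652), (0.15009887516498566, 0.11013168841600418), 87.71600341796875) 0.532758736088872 9.275
```

View pics/top1.png

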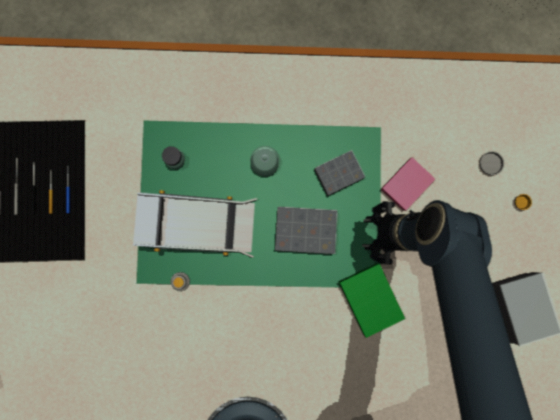

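The case is now on the stand's axis and square to it (centre 0.532, −0.134; px 306,231). The bystanders haven't moved. Next I'll touch the tail and push up the stand to just short of the lip.

```bash
cat >> h.py <<'E'
def tcp_for(yt,off,z0=.019):
    """TCP for case tail edge at world y=yt; off = TCP-to-contact along +y"""
    k=np.clip((yt+.12)/.12,0,1) # case pitches up while riding on
    zt=max(0,yt+.003)*.2305
    y=yt-.0035*k-off
    return [axis(y),y,zt+z0]
E
python3 - <<'E'
from plant import robot
from h import *
o,z=ori(HD,.35,flip=1)
robot.goto([axis(-.245),-.245,.08],o)
robot.move_straight([axis(-.245),-.245,.019],vel=.1)
w0=robot.sense()["wrist_force"]
t=robot.move_straight([axis(-.2),-.2,.019],vel=.03,contact_N=1.5); s=robot.sense()
off=-.2094-s["tcp_pos"][1]; print(t,s["t"],s["tcp_pos"],"off",off)
if t and .008<off<.019:
  for yt in list(np.arange(-.19,.02,.02))+[.025,.035]:
    t=robot.move_straight(tcp_for(yt,off),vel=.045,contact_N=12); s=robot.sense()
    print(round(yt,3),t,round(s["t"],2),s["tcp_pos"].round(4),(s["wrist_force"]-w0).round(1))
    if t: break
E
```

```text
True 11.1667 [ 0.52908412 -0.22059277  0.01869189] off 0.01119276992004728
-0.19 False 11.78 [ 0.5302 -0.2004  0.0191] [-0.6 -0.1  1.1]
-0.17 False 12.37 [ 0.5308 -0.1803  0.0191] [-0.6  0.   0.3]
-0.15 False 12.96 [ 0.5316 -0.1603  0.0191] [-1.3  0.1 -0.4]
-0.13 False 13.55 [ 0.5324 -0.1403  0.0191] [-1.3  0.2  0.7]
-0.11 False 14.14 [ 0.5332 -0.1206  0.0191] [-1.4  0.2  0.3]
-0.09 False 14.72 [ 0.5339 -0.1011  0.0191] [-0.8  0.7  0.8]
-0.07 False 15.31 [ 0.5347 -0.0817  0.0191] [-0.3  0.1  1.5]
-0.05 False 15.89 [ 0.5355 -0.0624  0.0191] [0.5 1.2 0.8]
-0.03 False 16.48 [ 0.5362 -0.043   0.0192] [-0.2 -0.2 -1. ]
-0.01 False 17.06 [ 0.537  -0.0237  0.0191] [-0.4 -1.2  0.8]
0.01 False 17.65 [ 0.5377 -0.0035  0.0222] [-0.3 -0.7 -0.2]
0.025 False 18.14 [0.5384 0.0111 0.0257] [-0.7  0.3  0.2]
0.035 False 18.52 [0.5388 0.0211 0.028 ] [-1.2 -0.3  0.8]
```

Run:
```python
from plant import robot
from h import *
import cv2
f=robot.grab_frame("top");g=robot.grab_frame("side")
np.savez("side2.npz",**g);np.savez("top2.npz",**f)
im=np.hstack([cv2.resize(f["image"][130:300,120:400],(400,243)),cv2.resize(g["image"][80:280,130:400],(400,296))[:243]])
cv2.imwrite("pics/c2.png",im[:,:,::-1])
```

```text
(no output)
```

View pics/c2.png

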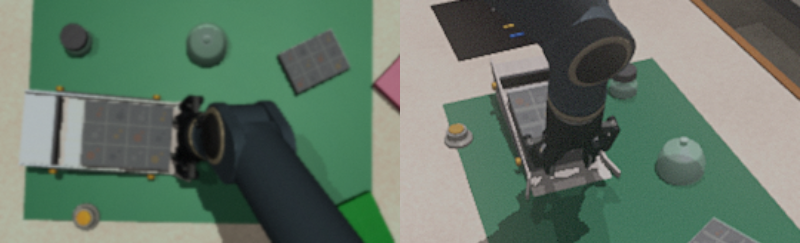

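The case sits between the guides with its tail against the fingers (left crop, tail at about 178,135). I'll advance over the lip in small steps and watch the lid's height above the deck in the depth image.

```bash
cat >> h.py <<'E'
def lid(f):
    """lid y-extent and height above deck plane (mm) at tail and nose ends"""
    A=cloud(f).reshape(-1,3);b=f["image"].reshape(-1,3).astype(int)
    r=(A[:,2]-A@[.0071,.2292,0]+.0038)*.974
    m=(abs(A[:,0]-axis(A[:,1]))<.04)&(r>.028)&(r<.052)&(A[:,1]>.0)&(A[:,1]<.235)&(b.max(1)-b.min(1)<25)
    y=A[m,1];r=r[m]
    for k in range(3):
        p=np.polyfit(y,r,1);e=abs(np.polyval(p,y)-r)<.005;y,r=y[e],r[e]
    lo,hi=np.percentile(y,[.5,99.5]); return lo.round(4),hi.round(4),(np.polyval(p,[lo,hi])*1000).round(1)
E
python3 - <<'E'
from plant import robot
from h import *
print(lid(np.load("top2.npz")))
off=.0112
w0=robot.sense()["wrist_force"]
for yt in [.045,.050,.055,.058,.061,.063,.065,.067]:
    t=robot.move_straight(tcp_for(yt,off),vel=.02,contact_N=9); s=robot.sense()
    l=lid(robot.grab_frame("top"))
    print(yt,t,round(s["t"],2),s["tcp_pos"][1:].round(4),(s["wrist_force"]-w0).round(1),l)
    if t or (yt>.06 and l[2][0]<38.5): break
E
```

```text
(np.float64(0.0291), np.float64(0.1767), array([44.4, 35.9]))
0.045 False 19.28 [0.0308 0.0302] [-0.  -2.   0.3] (np.float64(0.0389), np.float64(0.1861), array([43.8, 36. ]))
0.05 False 19.74 [0.0357 0.0313] [-0.4 -1.5 -1.2] (np.float64(0.0437), np.float64(0.1912), array([43.6, 35.8]))
0.055 False 20.2 [0.0408 0.0325] [-0.6 -1.7 -0.8] (np.float64(0.0488), np.float64(0.1962), array([43.2, 36. ]))
0.058 False 20.55 [0.0435 0.0331] [-0.4 -1.7  0.2] (np.float64(0.0523), np.float64(0.1988), array([42.8, 36. ]))
0.061 False 20.9 [0.0466 0.0338] [ 0.  -2.  -0.4] (np.float64(0.0555), np.float64(0.2016), array([42.9, 35.9]))
0.063 False 21.2 [0.0485 0.0343] [-1.  -1.8 -0.9] (np.float64(0.0574), np.float64(0.2037), array([42.8, 35.9]))
0.065 False 21.5 [0.0505 0.0347] [-0.5 -3.4 -1. ] (np.float64(0.0599), np.float64(0.2047), array([35.8, 35.9]))
```

The tail has dropped: lid height at the tail went from 42.8 to 35.8 mm, flat on the deck. Next I'll back off, clear the arm and check.

Run:
```python
from plant import robot
from h import *
import cv2
p=robot.sense()["tcp_pos"]
robot.move_straight([axis(p[1]-.03),p[1]-.03,p[2]+.002],vel=.03)
print(lid(robot.grab_frame("top")))
robot.move_straight([axis(p[1]-.06),p[1]-.06,.16],vel=.15)
robot.goto([.45,-.35,.25],ori(HD,0,flip=1)[0])
robot.sleep(.5)
f=robot.grab_frame("top");g=robot.grab_frame("side")
print(lid(f),robot.sense()["t"])
im=np.hstack([cv2.resize(f["image"][100:300,110:380],(400,296)),cv2.resize(g["image"][80:280,130:400],(400,296))])
cv2.imwrite("pics/c3.png",im[:,:,::-1])
```

```text
(np.float64(0.0426), np.float64(0.2044), array([35.8, 35.9]))
(np.float64(0.06), np.float64(0.2043), array([35.8, 36. ])) 25.6917
```

View pics/c3.png

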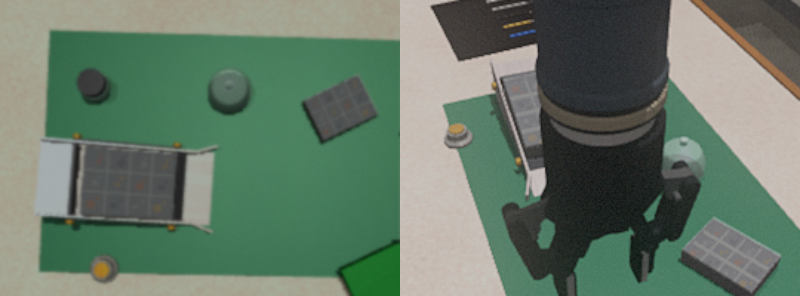

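The case lies flat between the lip (px 182,185) and the head stop (px 72,180). It has not moved since release, and the bystanders are where they were.

```bash
python3 -c "
from plant import robot
print(robot.close_job())"
```

```text
the job is handed in; nothing more can be done
None
```

The parts case is lying flat on the slope with its lower edge behind the stop lip, it stayed put after release, the other things on the bench were not moved, and the job is handed in at about 26 s of the 58 s allowed.

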